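# Lift a spacer ring with ring tongs

### The job

Take the ring tongs out of their wooden stand by the blue grips, put one white prong down through the hole of the brass spacer ring while it lies on the bench, with the other prong outside its rim, squeeze the tongs on the ring's wall and lift the ring about 10 cm or more clear of the bench. The cleaned ring must not be touched by the gripper itself, and the other things on the bench stay where they are. Finish still squeezing the tongs, with the ring held up in them and steady: put nothing down.

Things in the scene. Friction and masses are not known exactly. Their poses are not given: they have to be found in the camera images.
- tongs_grip (a point): scissor-action steel ring tongs, 0.13 kg, upright in the stand: point midway between the two blue grips at the top, where to squeeze. At the start z up, y the line along which grips and prongs close, x along the pivot. Grips reach 15 mm above and below this point, are 18 mm wide (x) and 44 mm over their outer faces when open, 40 mm when lightly held for carrying, 27 mm fully closed
- tongs_pivot (a point): pivot of the tongs, 58 mm below the grip point, with a 9 mm square steel cross lug that runs 30 mm to each side along x. It is 70 mm above the prong ends. A spring at the pivot holds the tongs open
- prong_a (a point): middle of the lower end of one white prong (-y side of the tongs), 128 mm below the grip point. Each prong is 8 mm wide (x), 6 mm thick (y), symmetrical about the tongs' middle; the inner faces are about 24 mm apart at the ends when open, about 19 mm with the grips squeezed to 40 mm
- prong_b (a point): middle of the lower end of the other white prong (+y side), the same as prong_a
- tongs_arm (a joint): how far the tongs are squeezed (rad): 0 open, about 0.21 closed on the ring's wall (grips then 32 mm over their faces), 0.30 fully closed. The spring starts to give at about 2.5 N on the grips and takes 4.5 N on the ring; what is more goes to the prongs: 20 to 30 N on the grips holds the ring well
- stand: wooden stand fixed to the bench, base 80x70x8 mm, origin at the centre of its underside, with two forked uprights 46 mm apart along its x, 94 mm tall, whose notches (13 mm wide, 13 mm deep, open at the top) carry the lugs of the tongs; the pivot rests 85 mm above the bench. Lift the tongs straight up by 25 mm or more to free them
- ring_center (a point): centre of the loose brass spacer ring, which lies flat: 46 mm outside diameter, 28 mm bore, wall 9 mm, 16 mm tall, about 0.14 kg; z along its axis. This point is 8 mm above the bench at the start; the middle of the wall is 18.5 mm from it
- loupe_mid (a point): bystander: black eye loupe, a 33 mm wide, 32 mm tall cup; this point is its middle
- spur_gear_mid (a point): bystander: grey toothed spur gear, 49 mm wide, 18 mm tall, lying flat; this point is its middle
- hex_bolt_1_mid (a point): bystander: steel hexagon bolt, 22x54x19 mm, lying; this point is its middle
- ring_gauge_1_mid (a point): bystander: steel-grey setting ring, 50 mm outside, 16 mm tall (not the ring of this job); this point is its middle
- v_block_1_mid (a point): bystander: grey V-block, 40x42x34 mm; this point is its middle
- setting_rod_1_mid (a point): bystander: short setting rod with black sleeve, 12x50x12 mm, lying; this point is its middle
Things that resemble listed ones, but are neither listed nor needed, are in the scene too. Of the things that look like the part that bears tongs_grip, the smaller one is meant. Of the things that look like the part that bears ring_center, take the one that is farthest to the robot's left at the start.

How it is judged:
By the outcome, as a careful person would: the job done as asked, in the order asked, and still so for the second after the job is handed in, while the arm keeps its last pose, push and grip.
It also fails if it takes over 48 s, if anything falls off the work surface, if the arm or the gripper's body presses on something with over 40 N, if the wrist force passes 120 N, or if a joint passes its speed limit or range.

### The arm

A 6-joint arm with a two-finger parallel gripper is mounted at the origin on a cart in front of the work surface, level with it; the furniture and walls round the work are solid. World frame = base frame: x ahead of the robot, y to its left, z up, the work surface at z = 0. Lengths are in mm, angles in rad, forces in N, time in s.
With the tool pointing down it reaches from about 275 to 1000 mm from the base axis. Payload 8.4 kg.
Tool frame: the origin (TCP) lies where the fingers leave the gripper's body, on its centre line; the fingertips stand 73 mm ahead of it and the grasp point (between the pads) lies 54 mm ahead of it (grip_point_offset is the distance from the TCP to the grasp point, in mm); z points along the fingers, y is the direction in which the jaws open and shut (so a half turn about z gives the same grasp; the last joint's range is limited). The gripper opens to 85 mm and grips with 20 to 120 N. Pads are 22 mm wide; open, the fingers measure 114 mm over their backs; the gripper's body (76 mm by 85 mm) begins 54 mm behind the grasp point. The pads swing forward as they close: fully open they stand 13 mm farther back than shut.
Start: joints at [1.326, 0.353, 1.633, -0, 1.155, -0.002], TCP at [150.262, 606.671, 303.881] pointing down, gripper open.
Joint ranges: [-2.63, 2.63], [-0.92, 2.1], [0.06, 2.66], [-1.3, 4.44], [0, 2.69], [-3.02, 3.02]. Speed limits (rad/s): [2.22, 2.22, 2.79, 3.14, 3.14, 3.14].

### API

Orientations are given as [roll, pitch, yaw] about the fixed x, y, z axes, in that order (R = Rz(yaw) Ry(pitch) Rx(roll)).
In Python, from rig import sense, grab_frame, sign_off, grip_point_offset gives the robot as it stands. The module is installed in compiled form; this text tells all that it offers.
- The arm moves only by the tool drive_tool, never from a script. Its argument "targets" is one flat list of numbers, 7 for each row, row after row: the shift along the tool's x, y, z in m, then the turn, a rotation vector about the tool's x, y, z in rad, then the opening, from 0 (shut) to 1 (fully open). In form: [tx, ty, tz, wx, wy, wz, grip, tx, ty, tz, wx, wy, wz, grip, ...]. A call has 1 to 12 rows; each row is the pose to reach, as a shift and turn from the pose commanded when the call began, along the tool's axes at that moment; what a row does not reach only later rows make up. A row lasts 1/12 s, in which the tool goes at most 41.7 mm and 7.16 degrees, less where a joint would pass 70% of its speed; a pose out of reach is approached as far as the arm can. A call with a gripper value outside its range is refused whole. The fingers move at their own pace and stop on an object; "force" is the grip in N (left out, the last holds). Time passes only in rows, so rows that repeat a pose let the fingers close. It gives the time, the measured TCP pose, the force and the opening at its end, in the units of the state.
- sense(): the state, without advancing time (a new reading comes with each control period).
- grab_frame(name): name is "side" or "top" or "wrist"; returns a dict with "color" (480x640x3 uint8, blue, green, red), "vertical_fov" (degrees; the focal length in pixels is half the picture's height over the tangent of half this angle, whatever the lens; pixels are square), "cx", "cy" (the principal point, pixels), "k1" (the pictures are not rectified: a ray, as slopes to the right and down, at radius r is drawn at 1 + k1 r^2 times it, then the intrinsics apply), "world_from_camera" (4x4, takes a point from camera to world coordinates). Camera axes: x right, y down, z forward; pixel columns grow to the right and rows downward; lengths in mm; the calibration is good to about 2 mm. A picture is of the moment at which its call begins. There is no depth.
- sign_off(): hands the job in, once; it reports no verdict.
The state is a dict: "clock": time; "qpos": joint angles; "qvel": joint speeds; "joint_efforts": joint torques, N m; "eef_pos": TCP position; "tcp_rot": TCP orientation; "contact_force": force on the tool from outside, world axes, zero at the start; "wrist_torque": the same for the moment, N m; "opening": opening from 0.0 (shut) to 1.0 (fully open).
Only numpy, scipy, OpenCV 4.12 (cv2) and the standard library are available. Lean on these libraries where they do the work, as an engineer would, in place of code of your own. Each camera call takes 0.05 s, during which the arm holds its last target. There are 200 camera calls.

## Working session

There is one attempt and no reset: what is moved stays moved. The work goes in short steps, Python scripts to look and compute and a tool call to move; the robot and the scene stay as the last step left them, time stands still between calls to the robot, and variables do not carry over. Pictures are saved under pics/ and viewed, about 8 in all and at most 12, crops included, and the job is handed in when it is done.

Besides the shell and the picture viewer there is one more tool, called after ">>>" by a JSON object that holds its "op" and its "data". drive_tool: Moves the arm, as the interface text tells. Its arguments: {"type":"object","properties":{"targets":{"type":"array"},"force":{"type":"number"}},"required":["targets"]}

```bash
mkdir -p pics
cat > h.py <<'E'
import numpy as np, cv2
from rig import sense, grab_frame, sign_off, grip_point_offset
def K(f):
    h,w=f["color"].shape[:2]; return h/2/np.tan(np.radians(f["vertical_fov"])/2)
def ray(f,u,v):
    F=K(f); d=np.array([(u-f["cx"])/F,(v-f["cy"])/F]); s=d.copy()
    for _ in range(30): s=d/(1+f["k1"]*(s@s))
    T=np.array(f["world_from_camera"]); r=T[:3,:3]@np.array([s[0],s[1],1]); return T[:3,3],r/np.linalg.norm(r)
def onz(f,u,v,z):
    o,r=ray(f,u,v); return o+r*(z-o[2])/r[2]
def two(a,b):
    A=[];B=[]
    M=np.zeros((3,3));c=np.zeros(3)
    for o,r in(a,b):
        P=np.eye(3)-np.outer(r,r);M+=P;c+=P@o
    p=np.linalg.solve(M,c); return p,[float(np.linalg.norm((np.eye(3)-np.outer(r,r))@(p-o))) for o,r in(a,b)]
def proj(f,p):
    T=np.linalg.inv(np.array(f["world_from_camera"]));c=T[:3,:3]@np.array(p)+T[:3,3];s=c[:2]/c[2];s=s*(1+f["k1"]*(s@s));return s*K(f)+[f["cx"],f["cy"]]
def snap(n,out=None):
    f=grab_frame(n)
    if out: cv2.imwrite("pics/"+out,f["color"]); import pickle; pickle.dump(f,open("pics/"+out+".pkl","wb"))
    return f
def load(out):
    import pickle; return pickle.load(open("pics/"+out+".pkl","rb"))
E
python3 - <<'E'
from h import *
for n in("top","side","wrist"):
    f=snap(n,n+"0.png"); print(n,f["vertical_fov"],f["k1"],np.round(f["world_from_camera"],2).tolist())
print(sense(),grip_point_offset)
E
```

```text
top 44.39909897490506 -0.041844905643985096 [[0.02, -1.0, 0.05, 517.45], [-1.0, -0.02, -0.02, -26.01], [0.02, -0.04, -1.0, 1255.82], [0.0, 0.0, 0.0, 1.0]]
side 51.336250873596 0.03876592006433539 [[0.99, -0.12, 0.12, 457.49], [-0.17, -0.65, 0.74, -696.0], [-0.01, -0.75, -0.66, 705.63], [0.0, 0.0, 0.0, 1.0]]
wrist 71.88063043517624 0.012417207197262841 [[0.24, 0.93, 0.27, 81.02], [0.97, -0.23, -0.07, 622.4], [-0.0, 0.28, -0.96, 372.57], [0.0, 0.0, 0.0, 1.0]]
{'clock': 0.15, 'qpos': array([ 1.32556692e+00,  3.53535025e-01,  1.63396827e+00, -3.44523064e-05,
        1.15521350e+00, -2.39610603e-03]), 'qvel': array([ 0.00241814, -0.0007853 , -0.00070801,  0.00031787,  0.00122117,
        0.00014727]), 'joint_efforts': array([ 1.70608564e-04, -6.05638790e+01, -3.42340958e+01, -1.45687709e-04,
        6.08921342e-03, -4.60646774e-06]), 'eef_pos': array([150.21832934, 606.37703216, 303.3032622 ]), 'tcp_rot': array([-3.14046844e+00,  2.88104508e-05,  2.89877330e+00]), 'contact_force': array([-0.4225441 ,  0.33951895, -0.43332909]), 'wrist_torque': array([ 0.03349755, -0.05225176, -0.05076828]), 'opening': 0.9995890762292361} 53.900000000000006
```

View pics/top0.png

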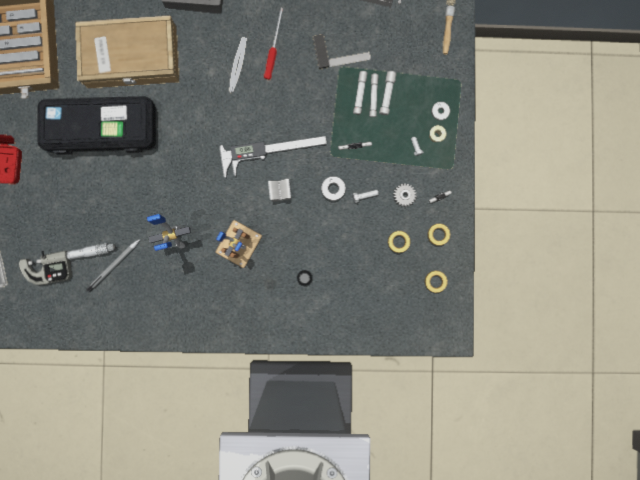

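View pics/side0.png

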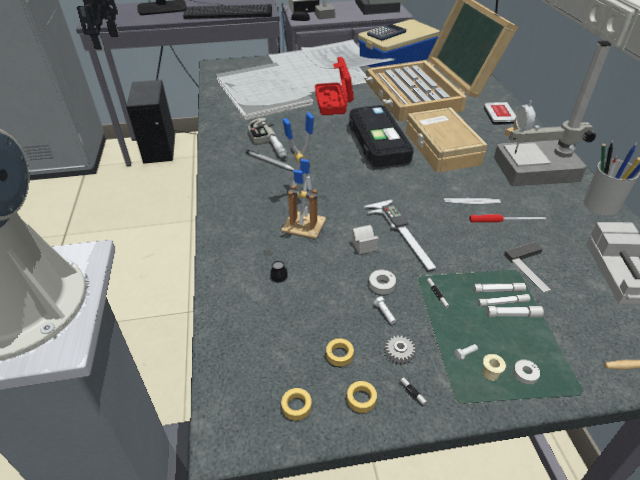

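Top view candidates are below.
- **Tongs:** (165,235) and (238,243). The one at (238,243) looks smaller and sits in the wooden stand.
- **Brass rings:** (399,241), (439,234) and (436,281). The farthest left, with the largest y, is (399,241).

Next is an enlarged crop to confirm both, along with the mask measurements.

Run:
```python
from h import *
t=load("top0.png");s=load("side0.png")
a=cv2.resize(t["color"][195:300,135:275],None,fx=2.85,fy=2.85,interpolation=cv2.INTER_CUBIC)
a2=cv2.resize(t["color"][215:300,370:470],(400,300),interpolation=cv2.INTER_CUBIC)
b=cv2.resize(s["color"][100:250,235:365],None,fx=4,fy=4,interpolation=cv2.INTER_CUBIC)[:598]
c=np.zeros((598,800,3),np.uint8); c[:299,:399]=a[:299,:399]; c[298:598,:400]=a2; c[:598,400:800]=b[:598,60:460]
cv2.imwrite("pics/crop1.png",c)
for n,f in(("top",t),("side",s)):
    hsv=cv2.cvtColor(f["color"],cv2.COLOR_BGR2HSV)
    for cn,lo,hi in(("brass",(18,90,90),(32,255,255)),("blue",(105,130,60),(125,255,255))):
        m=cv2.inRange(hsv,lo,hi); k,_,st,ce=cv2.connectedComponentsWithStats(m)
        for i in range(1,k):
            if st[i,4]>12: 
                x,y,w,h,A=st[i]; u,v=x+w/2-.5,y+h/2-.5
                print(n,cn,st[i].tolist(),ce[i].round(1),onz(f,u,v,16 if cn=="brass" else 143).round(1), (onz(f,x-.5,v,16)-onz(f,x+w-.5,v,16)).round(1) if cn=="brass" else "")
```

```text
top brass [39, 0, 8, 18, 79] [42.8  8. ] [1055.2  563.8   16. ] [-0.2 17.5  0. ]
top brass [42, 22, 8, 31, 124] [45.2 37.6] [991.9 553.8  16. ] [-0.2 17.5  0. ]
top brass [43, 58, 8, 16, 36] [47.4 63.8] [929.2 548.2  16. ] [-0.2 17.4  0. ]
top brass [119, 59, 11, 2, 16] [123.1  59.3] [944.8 381.3  16. ] [-0.4 23.7  0. ]
top brass [84, 81, 14, 3, 20] [89.6 82.2] [894.5 451.3  16. ] [-0.5 30.2  0. ]
top brass [428, 224, 22, 22, 245] [438.2 234. ] [ 582.6 -297.9   16. ] [-1. 47.  0.]
top brass [162, 229, 15, 11, 69] [169.5 234.7] [572.1 271.7  16. ] [-0.6 31.6  0. ]
top brass [388, 231, 22, 22, 221] [398.8 241. ] [ 566.1 -212.9   16. ] [-0.9 46.7  0. ]
top brass [229, 238, 11, 9, 35] [233.4 242. ] [558.  134.3  16. ] [-0.5 23.1  0. ]
top brass [425, 271, 22, 22, 260] [435.5 281.4] [ 483.  -292.6   16. ] [-0.8 46.8  0. ]
top blue [147, 214, 18, 10, 125] [155.7 218.8] [595.4 267.8 143. ] 
top blue [217, 232, 8, 9, 49] [220.4 236. ] [564.7 143.7 143. ] 
top blue [154, 242, 17, 9, 81] [162.  245.9] [543.6 253.8 143. ] 
top blue [236, 242, 6, 9, 28] [238.1 246. ] [546.5 109.2 143. ] 
side br
[... 1328 characters left out ...]
8.    0. ]
side brass [604, 363, 36, 6, 77] [621.2 366.6] [ 997.4 -319.    16. ] [-54.2   8.9   0. ]
side brass [347, 381, 30, 32, 615] [361.4 396.4] [ 582.6 -304.2   16. ] [-44.8   7.8   0. ]
side brass [281, 388, 31, 33, 628] [295.9 403.6] [ 482.9 -299.2   16. ] [-45.9   8.1   0. ]
side blue [358, 36, 80, 31, 1071] [399.7  52.1] [913.4 671.7 143. ] 
side blue [306, 113, 8, 21, 136] [309.1 122.6] [602.1 311.8 143. ] 
side blue [283, 118, 9, 21, 125] [287.2 127.8] [549.2 299.1 143. ] 
side blue [616, 146, 19, 32, 121] [624.8 162.4] [1189.    36.8  143. ] 
side blue [293, 159, 16, 25, 215] [301.2 170.8] [554.9 125.9 143. ] 
side blue [628, 165, 12, 13, 50] [634.4 171.5] [1184.5    4.1  143. ]
```

View pics/crop1.png

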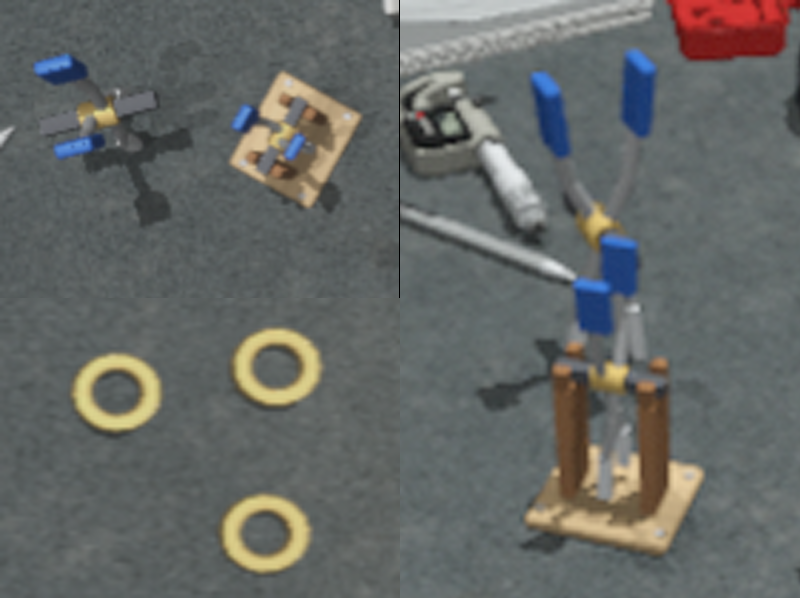

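The small stand-held tongs (238,243) and the leftmost brass ring (399,241) are confirmed. Both tongs and rings match the description. I'll move to a close viewing pose above the stand.

```bash
cat >> h.py <<'E'
from scipy.spatial.transform import Rotation as Ro
def shift(p,yaw=None,s=None):
    "tool-axes shift (m) and turn to reach TCP world p (mm), tool straight down, from measured pose"
    s=s or sense(); R=Ro.from_euler("xyz",s["tcp_rot"])
    G=Ro.from_euler("xyz",[np.pi,0,s["tcp_rot"][2] if yaw is None else yaw])
    print("shift",R.inv().apply(np.array(p)-s["eef_pos"]).round(1),"mm turn",(R.inv()*G).as_rotvec().round(4))
E
python3 - <<'E'
from h import *
shift([330,200,304],2.656); shift([555,126,300],2.656)
E
```

```text
shift [-2.722e+02 -3.512e+02 -3.000e-01] mm turn [-1.100e-03  2.000e-04  2.428e-01]
shift [-508.4 -369.     3.7] mm turn [-1.100e-03  2.000e-04  2.428e-01]
```

>>> {"op": "drive_tool", "data": {"targets": [-0.272, -0.351, 0, 0, 0, 0.243, 1, -0.272, -0.351, 0, 0, 0, 0.243, 1, -0.272, -0.351, 0, 0, 0, 0.243, 1, -0.272, -0.351, 0, 0, 0, 0.243, 1, -0.272, -0.351, 0, 0, 0, 0.243, 1, -0.272, -0.351, 0, 0, 0, 0.243, 1, -0.272, -0.351, 0, 0, 0, 0.243, 1, -0.272, -0.351, 0, 0, 0, 0.243, 1, -0.272, -0.351, 0, 0, 0, 0.243, 1, -0.272, -0.351, 0, 0, 0, 0.243, 1, -0.272, -0.351, 0, 0, 0, 0.243, 1, -0.272, -0.351, 0, 0, 0, 0.243, 1]}}

```text
clock: 1.15
eef_pos: [330.9, 196.8, 303.9]
tcp_rot: [-3.141, 0.001, 2.652]
contact_force: [-0.4, -0.2, 0.6]
opening: 0.999
```

Run:
```python
from h import *
shift([555,126,300],2.656)
```

```text
shift [-231.1   42.8    4.1] mm turn [-0.001   0.0011 -0.0036]
```

>>> {"op": "drive_tool", "data": {"targets": [-0.231, 0.043, 0.004, 0, 0, 0, 1, -0.231, 0.043, 0.004, 0, 0, 0, 1, -0.231, 0.043, 0.004, 0, 0, 0, 1, -0.231, 0.043, 0.004, 0, 0, 0, 1, -0.231, 0.043, 0.004, 0, 0, 0, 1, -0.231, 0.043, 0.004, 0, 0, 0, 1, -0.231, 0.043, 0.004, 0, 0, 0, 1, -0.231, 0.043, 0.004, 0, 0, 0, 1, -0.231, 0.043, 0.004, 0, 0, 0, 1]}}

```text
clock: 1.9
eef_pos: [553.4, 131.2, 299.2]
tcp_rot: [-3.141, -0.002, 2.656]
contact_force: [-0.5, -0.3, -0.2]
opening: 0.999
```

Run:
```python
from h import *
f=snap("wrist","w1.png");print(sense()["eef_pos"],sense()["tcp_rot"],np.round(f["world_from_camera"],2).tolist())
hsv=cv2.cvtColor(f["color"],cv2.COLOR_BGR2HSV)
m=cv2.inRange(hsv,(105,130,60),(125,255,255)); k,_,st,ce=cv2.connectedComponentsWithStats(m)
for i in range(1,k):
    if st[i,4]>100: print(st[i],ce[i],onz(f,*ce[i],143).round(1))
```

```text
[553.15479739 131.30424977 299.50860972] [-3.14090472e+00 -1.15468081e-03  2.65630652e+00] [[0.47, 0.85, 0.25, 490.51], [0.88, -0.45, -0.13, 163.21], [-0.0, 0.28, -0.96, 368.7], [0.0, 0.0, 0.0, 1.0]]
[ 461  140   69   43 1398] [493.01716738 161.07010014] [550.8 259.1 143. ]
[ 503  201   82   52 2517] [543.8045292  225.71434247] [608.7 275.3 143. ]
[284 240  17  34 412] [291.94174757 255.75485437] [546.2 109.8 143. ]
[337 240  17  34 336] [344.36904762 255.75      ] [563.7 143.  143. ]
```

View pics/w1.png

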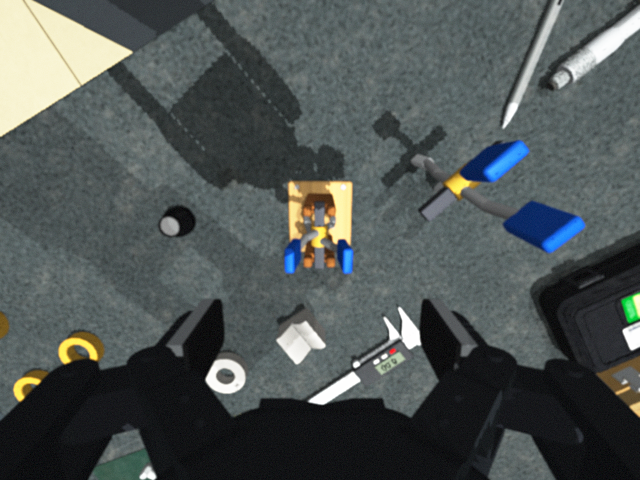

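The wrist view shows the grips at (292,256) and (344,256), level in the picture, so the jaw axis is aligned. The stand is centred below at (320,225) and the loupe is at (177,222). The grip midpoint is (555.0,126.4), which agrees with the top view to 1 mm.

Run:
```python
from h import *
shift([555,126.4,196],2.6565)
```

```text
shift [ -4.   -3.4 103.5] mm turn [-0.0007 -0.0012 -0.0002]
```

>>> {"op": "drive_tool", "data": {"targets": [-0.004, -0.003, 0.03, 0, 0, 0, 1, -0.004, -0.003, 0.055, 0, 0, 0, 1, -0.004, -0.003, 0.06, 0, 0, 0, 1, -0.004, -0.003, 0.06, 0, 0, 0, 1]}}

```text
clock: 2.28
eef_pos: [554.5, 126.6, 238.6]
tcp_rot: [-3.139, -0.003, 2.657]
contact_force: [0.1, 0.2, 1.6]
opening: 0.997
```

Run:
```python
from h import *
shift([555,126.4,196],2.6565);print(sense()["eef_pos"])
f=snap("wrist","w2.png")
hsv=cv2.cvtColor(f["color"],cv2.COLOR_BGR2HSV)
m=cv2.inRange(hsv,(105,130,60),(125,255,255)); k,_,st,ce=cv2.connectedComponentsWithStats(m)
for i in range(1,k):
    if st[i,4]>100: print(st[i],ce[i],onz(f,*ce[i],143).round(1),onz(f,*ce[i],150).round(1))
```

```text
shift [-0.6  0.2 42.6] mm turn [-0.0023 -0.0029  0.0001]
[554.52378375 126.59200281 238.63970307]
[ 521  126  119   65 3453] [572.80741384 159.60179554] [552.6 262.5 143. ] [550.  258.1 150. ]
[ 578  215   62   67 2636] [615.79172989 245.62025797] [605.  269.6 143. ] [600.2 264.9 150. ]
[278 262  23  48 825] [288.9430303 285.48     ] [546.1 109.8 143. ] [543.8 111.9 150. ]
[348 263  23  48 744] [358.63978495 283.76478495] [562.7 143.5 143. ] [559.7 144.1 150. ]
```

>>> {"op": "drive_tool", "data": {"targets": [-0.0005, 0, 0.02, 0, 0, 0, 1, -0.0005, 0, 0.04, 0, 0, 0, 1, -0.0005, 0, 0.042, 0, 0, 0, 0.8, -0.0005, 0, 0.042, 0, 0, 0, 0.6, -0.0005, 0, 0.042, 0, 0, 0, 0.5, -0.0005, 0, 0.042, 0, 0, 0, 0.47, -0.0005, 0, 0.042, 0, 0, 0, 0.47, -0.0005, 0, 0.042, 0, 0, 0, 0.47, -0.0005, 0, 0.042, 0, 0, 0, 0.47, -0.0005, 0, 0.042, 0, 0, 0, 0.47], "force": 20}}

```text
clock: 3.17
eef_pos: [557.9, 126.3, 199.7]
tcp_rot: [3.139, 0.002, 2.656]
contact_force: [0.1, 0.6, 5.3]
opening: 0.465
```

Run:
```python
from h import *
print(sense())
snap("wrist","w3.png")
```

```text
{'clock': 3.1667, 'qpos': array([ 2.19986490e-01,  3.91161390e-01,  1.83985888e+00,  2.22616411e-04,
        9.07476300e-01, -8.65092510e-01]), 'qvel': array([-1.54941771e-03,  8.79772319e-04, -4.36105271e-05,  1.80870775e-04,
       -2.73036205e-04, -8.36109114e-04]), 'joint_efforts': array([-3.89654953e-01, -5.40495229e+01, -2.64213413e+01, -1.91410272e-01,
       -7.77059491e-02, -9.40294034e-03]), 'eef_pos': array([557.85685614, 126.3253045 , 199.73332604]), 'tcp_rot': array([3.13945079e+00, 2.24254902e-03, 2.65573612e+00]), 'contact_force': array([0.08134786, 0.61137186, 5.3496607 ]), 'wrist_torque': array([0.10132368, 0.02665306, 0.00073693]), 'opening': 0.46464202421703216}
```

View pics/w3.png

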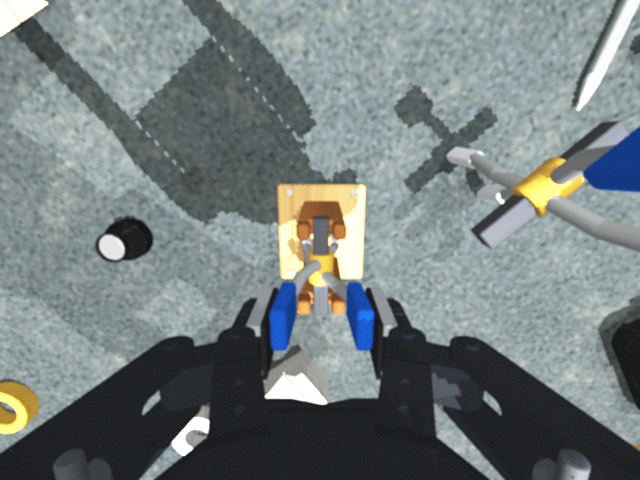

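>>> {"op": "drive_tool", "data": {"targets": [0, 0, 0, 0, 0, 0, 0.47, 0, 0, 0, 0, 0, 0, 0.47]}}

```text
clock: 3.38
eef_pos: [557.9, 126.3, 199.7]
tcp_rot: [3.139, 0.002, 2.656]
contact_force: [-1.1, 0.9, 6.4]
opening: 0.47
```

>>> {"op": "drive_tool", "data": {"targets": [0, 0, -0.005, 0, 0, 0, 0.465, 0, 0, -0.015, 0, 0, 0, 0.465, 0, 0, -0.025, 0, 0, 0, 0.465, 0, 0, -0.04, 0, 0, 0, 0.465, 0, 0, -0.06, 0, 0, 0, 0.465, 0, 0, -0.08, 0, 0, 0, 0.465, 0, 0, -0.09, 0, 0, 0, 0.465, 0, 0, -0.09, 0, 0, 0, 0.465, 0, 0, -0.09, 0, 0, 0, 0.465]}}

```text
clock: 4.13
eef_pos: [556.9, 126.0, 288.4]
tcp_rot: [3.141, 0.001, 2.656]
contact_force: [0.7, -0.2, -1.8]
opening: 0.467
```

Run:
```python
from h import *
print(sense()["eef_pos"],sense()["opening"],sense()["contact_force"])
s=snap("side","s4.png");w=snap("wrist","w4.png")
c=np.zeros((480,800,3),np.uint8)
c[:,:400]=cv2.resize(s["color"][60:300,220:420],(400,480));c[:,400:]=cv2.resize(w["color"],(400,300))[:300].repeat(1,0) if False else np.vstack([cv2.resize(w["color"],(400,300)),np.zeros((180,400,3),np.uint8)])
cv2.imwrite("pics/c4.png",c)
```

```text
[556.91308633 125.99338923 288.42249885] 0.46711741308389426 [ 0.72387029 -0.1929372  -1.77584765]
```

View pics/c4.png

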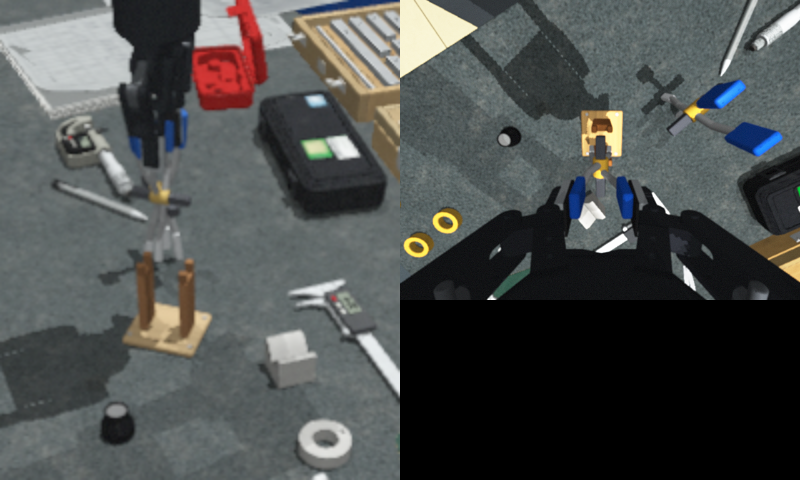

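The side view shows the tongs hanging upright in the gripper, clear of the stand. Now to the ring, stopping above it to measure.

Run:
```python
from h import *
shift([574.6,-196.6,285],2.6565)
```

```text
shift [-166.8 -276.6    2. ] mm turn [-0.001  -0.0012 -0.0007]
```

>>> {"op": "drive_tool", "data": {"targets": [-0.005, -0.008, 0, 0, 0, 0, 0.465, -0.015, -0.025, 0, 0, 0, 0, 0.465, -0.03, -0.05, 0, 0, 0, 0, 0.465, -0.046, -0.077, 0, 0, 0, 0, 0.465, -0.063, -0.105, 0, 0, 0, 0, 0.465, -0.081, -0.134, 0, 0, 0, 0, 0.465, -0.099, -0.164, 0, 0, 0, 0, 0.465, -0.117, -0.194, 0, 0, 0, 0, 0.465, -0.134, -0.222, 0, 0, 0, 0, 0.465, -0.149, -0.247, 0, 0, 0, 0, 0.465, -0.16, -0.266, 0, 0, 0, 0, 0.465, -0.167, -0.276, 0.002, 0, 0, 0, 0.465]}}

```text
clock: 5.23
eef_pos: [575.0, -199.2, 285.0]
tcp_rot: [-3.141, -0.001, 2.654]
contact_force: [-0.3, 1.0, -1.1]
opening: 0.466
```

>>> {"op": "drive_tool", "data": {"targets": [0, 0, 0, 0, 0, 0, 0.465, 0, 0, 0, 0, 0, 0, 0.465, 0, 0, 0, 0, 0, 0, 0.465]}}

```text
clock: 5.48
eef_pos: [575.3, -195.2, 285.3]
tcp_rot: [3.141, -0.001, 2.656]
contact_force: [-0.2, -0.2, 0.4]
opening: 0.466
```

Run:
```python
from h import *
print(sense()["eef_pos"],sense()["opening"])
t=snap("top","t5.png");s=snap("side","s5.png");w=snap("wrist","w5.png")
def blobs(f,n,amin):
    hsv=cv2.cvtColor(f["color"],cv2.COLOR_BGR2HSV);m=cv2.inRange(hsv,(18,90,70),(32,255,255))
    k,_,st,ce=cv2.connectedComponentsWithStats(m)
    for i in range(1,k):
        x,y,ww,h,A=st[i]
        if A>amin: print(n,st[i],onz(f,x+ww/2-.5,y+h/2-.5,16).round(1))
blobs(w,"w",600);blobs(t,"t",60)
```

```text
[ 575.34542121 -195.1885558   285.28895044] 0.46610081327492403
w [ 572    0   68   85 3694] [551.8 104.4  16. ]
w [ 170  160   50   47 1401] [ 483.3 -292.2   16. ]
w [280 195  45  46 976] [ 565.  -213.2   16. ]
w [ 220  244   44   44 1201] [ 580.9 -296.8   16. ]
t [  0   0  52  77 426] [989.2 597.3  16. ]
t [173  26   5  48 111] [968.7 272.5  16. ]
t [136  76  42   8 155] [902.4 309.7  16. ]
t [ 84  80  38   7 160] [892.7 425.3  16. ]
t [162 229  15  11  72] [572.1 271.7  16. ]
t [426 271  21  21 228] [ 484.1 -293.7   16. ]
```

View pics/w5.png

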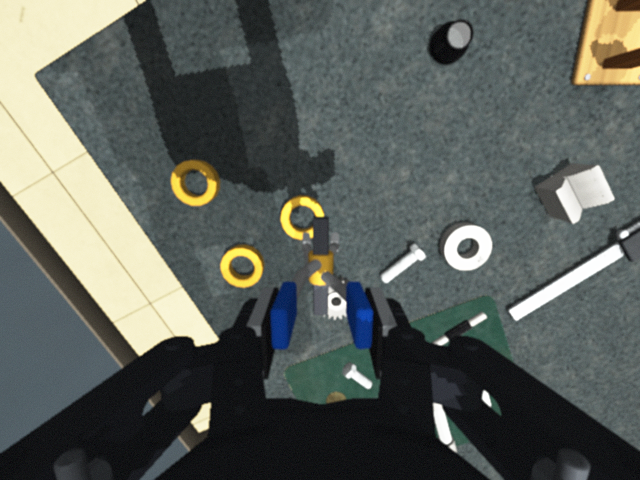

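Wrist view: ring at about (302,217), partly behind the tongs' lug. The other brass rings are at (194,183) and (242,266). The centre from the top and wrist views agrees at about (565.6,-213). I'll check where the prong ends really are.

Run:
```python
from h import *
w=load("w5.png");s=load("side5.png") if False else load("s5.png")
d=np.array([.466,.885,0])
base=np.array([575.3,-195.2,0])+2.9*np.array([-.885,.466,0])
for sg in(-1,1):
    p=base+sg*12.5*d+[0,0,100.6]; print("expect prong",sg,p.round(1),"w",proj(w,p).round(1),"s",proj(s,p).round(1))
print("pivot",proj(w,base+[0,0,170.6]),proj(s,base+[0,0,170.6]))
u,v=proj(s,base+[0,0,110]).astype(int); a=cv2.resize(s["color"][v-50:v+50,u-33:u+33],(396,600),interpolation=cv2.INTER_CUBIC); print("side crop origin",u-33,v-50,"x6")
b=cv2.resize(w["color"][185:335,270:370],(400,600),interpolation=cv2.INTER_CUBIC)
cv2.imwrite("pics/c5.png",np.hstack([a,b]))
```

```text
expect prong -1 [ 566.9 -204.9  100.6] w [306.4 236.4] s [339.2 311.6]
expect prong 1 [ 578.6 -182.8  100.6] w [337.9 236.4] s [343.6 299.9]
pivot [322.44644939 266.7673869 ] [342.31001522 274.72858788]
side crop origin 308 251 x6
```

View pics/c5.png

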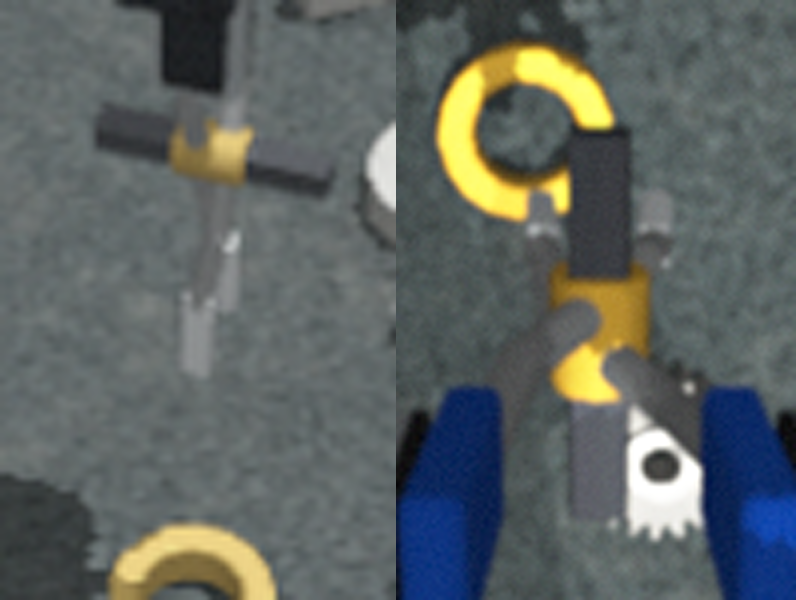

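Prong ends are at wrist (306.8,233) and (334.8,233) and at side (340.7,314) and (346.2,302.7), within about 2 mm of what I expected. I'll descend to just above the ring, where parallax is small, and re-measure.

>>> {"op": "drive_tool", "data": {"targets": [-0.001, -0.001, 0.01, 0, 0, 0, 0.465, -0.001, -0.001, 0.03, 0, 0, 0, 0.465, -0.001, -0.001, 0.05, 0, 0, 0, 0.465, -0.001, -0.001, 0.065, 0, 0, 0, 0.465, -0.001, -0.001, 0.073, 0, 0, 0, 0.465, -0.001, -0.001, 0.075, 0, 0, 0, 0.465, -0.001, -0.001, 0.075, 0, 0, 0, 0.465, -0.001, -0.001, 0.075, 0, 0, 0, 0.465]}}

```text
clock: 6.3
eef_pos: [576.5, -197.4, 211.5]
tcp_rot: [3.141, 0.001, 2.656]
contact_force: [-0.0, 0.2, -1.7]
opening: 0.465
```

Run:
```python
from h import *
print(sense()["eef_pos"],sense()["opening"])
s=snap("side","s6.png");w=snap("wrist","w6.png")
e=sense()["eef_pos"]; u,v=proj(w,[e[0],e[1],20]).astype(int); print("w",u,v)
u0,v0=max(0,u-60),max(0,v-70)
b=cv2.resize(w["color"][v0:v0+120,u0:u0+100],(500,600),interpolation=cv2.INTER_CUBIC)
us,vs=proj(s,[e[0],e[1],20]).astype(int); a=cv2.resize(s["color"][vs-50:vs+50,us-25:us+25],(300,600),interpolation=cv2.INTER_CUBIC)
print("wcrop",u0,v0,"x5; side",us-25,vs-50,"x6")
cv2.imwrite("pics/c6.png",np.hstack([a,b]))
```

```text
[ 576.54272334 -197.4057308   211.53120403] 0.46546521391410006
w 322 237
wcrop 262 167 x5; side 318 288 x6
```

View pics/c6.png

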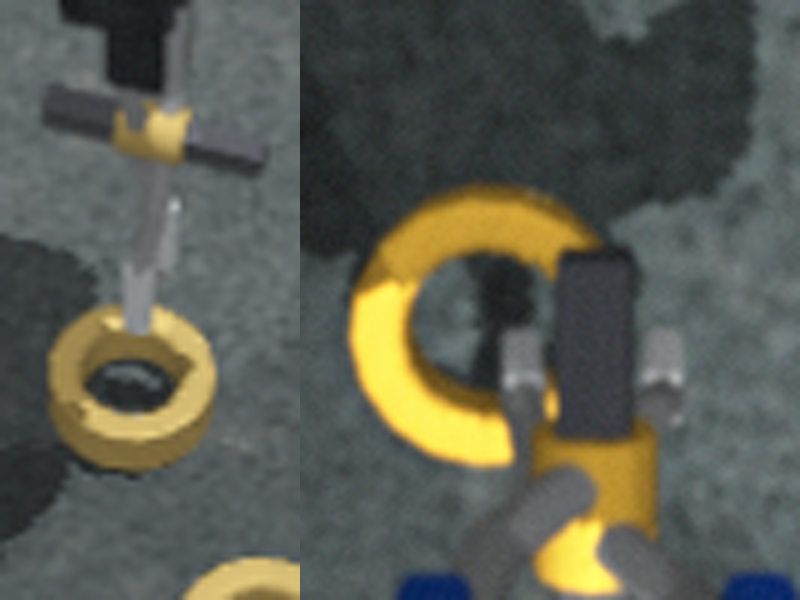

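Run:
```python
from h import *
w=load("w6.png");s=load("s6.png")
c=onz(w,299.8,232.2,16); a=onz(w,306.4,236.8,26.8); b=onz(w,334.8,237.2,26.8)
print(c,a,b,(a+b)/2)
d=np.array([.466,.885,0]);x=np.array([-.885,.466,0])
for n,q in(("a",a-c),("b",b-c),("mid",(a+b)/2-c)): print(n,"along tool x",(q@x).round(1),"y",(q@d).round(1))
# side: ring top face centre & prong a tip front face bottom (crop x6, origin 318,288)
cs=onz(s,318+132/6,288+372/6,16)
for z in(22,27): print(z,[((onz(s,318+px/6,288+py/6,z)-cs)@np.c_[x,d]).round(1).tolist() for px,py in((137,331),(167,268))])
print(cs)
```

```text
[ 564.94222495 -212.61298888   16.        ] [ 568.60077583 -207.87492868   26.8       ] [ 579.44707133 -188.05841366   26.8       ] [ 574.02392358 -197.96667117   26.8       ]
a along tool x -1.0 y 5.9
b along tool x -1.4 y 28.5
mid along tool x -1.2 y 17.2
22 [[1.4, 9.2], [-0.7, 32.4]]
27 [[0.4, 5.7], [-1.6, 28.6]]
[ 567.38446561 -216.03000422   16.        ]
```

Both views agree on the ring frame. The prong midpoint is 17.2 mm out (18.5 wanted) and about 1 mm off tangentially. I'll correct that and descend.

>>> {"op": "drive_tool", "data": {"targets": [0.001, 0.001, 0, 0, 0, 0, 0.465, 0.001, 0.001, 0.006, 0, 0, 0, 0.465, 0.001, 0.001, 0.012, 0, 0, 0, 0.465, 0.001, 0.001, 0.018, 0, 0, 0, 0.465, 0.001, 0.001, 0.022, 0, 0, 0, 0.465, 0.001, 0.001, 0.022, 0, 0, 0, 0.465, 0.001, 0.001, 0.022, 0, 0, 0, 0.465]}}

```text
clock: 6.98
eef_pos: [575.4, -196.0, 188.3]
tcp_rot: [-3.141, -0.001, 2.656]
contact_force: [-0.1, -0.2, -1.4]
opening: 0.461
```

Run:
```python
from h import *
q=sense();print(q["eef_pos"],q["opening"],q["contact_force"])
s=snap("side","s7.png");w=snap("wrist","w7.png")
b=cv2.resize(w["color"][167:287,262:362],(500,600),interpolation=cv2.INTER_CUBIC)
a=cv2.resize(s["color"][288:388,318:368],(300,600),interpolation=cv2.INTER_CUBIC)
cv2.imwrite("pics/c7.png",np.hstack([a,b]))
```

```text
[ 575.40287762 -196.00346963  188.30237045] 0.46086457660978897 [-0.1205377  -0.24115493 -1.43133029]
```

View pics/c7.png

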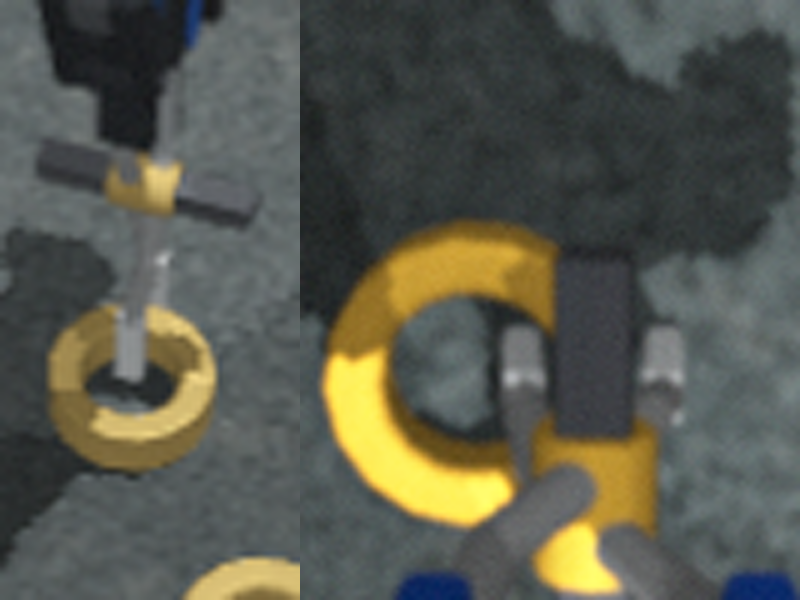

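One prong is inside the bore (side crop (130,365)) and the other is outside the rim (wrist crop (664,350)). The ends are about 3.5 mm above the bench. Squeezing now.

>>> {"op": "drive_tool", "data": {"targets": [0, 0, 0, 0, 0, 0, 0.43, 0, 0, 0, 0, 0, 0, 0.4, 0, 0, 0, 0, 0, 0, 0.36, 0, 0, 0, 0, 0, 0, 0.3, 0, 0, 0, 0, 0, 0, 0.25, 0, 0, 0, 0, 0, 0, 0.25, 0, 0, 0, 0, 0, 0, 0.25, 0, 0, 0, 0, 0, 0, 0.25, 0, 0, 0, 0, 0, 0, 0.25, 0, 0, 0, 0, 0, 0, 0.25], "force": 28}}

```text
clock: 7.92
eef_pos: [576.0, -196.3, 189.4]
tcp_rot: [-3.141, 0.001, 2.656]
contact_force: [-0.6, -1.6, 5.4]
opening: 0.356
```

>>> {"op": "drive_tool", "data": {"targets": [0, 0, -0.002, 0, 0, 0, 0.25, 0, 0, -0.006, 0, 0, 0, 0.25, 0, 0, -0.012, 0, 0, 0, 0.25, 0, 0, -0.02, 0, 0, 0, 0.25, 0, 0, -0.032, 0, 0, 0, 0.25, 0, 0, -0.046, 0, 0, 0, 0.25, 0, 0, -0.062, 0, 0, 0, 0.25, 0, 0, -0.08, 0, 0, 0, 0.25, 0, 0, -0.1, 0, 0, 0, 0.25, 0, 0, -0.118, 0, 0, 0, 0.25, 0, 0, -0.132, 0, 0, 0, 0.25, 0, 0, -0.14, 0, 0, 0, 0.25]}}

```text
clock: 8.92
eef_pos: [576.1, -196.1, 332.0]
tcp_rot: [3.141, 0.003, 2.656]
contact_force: [0.3, 0.5, -3.0]
opening: 0.354
```

>>> {"op": "drive_tool", "data": {"targets": [0, 0, 0, 0, 0, 0, 0.25, 0, 0, 0, 0, 0, 0, 0.25, 0, 0, 0, 0, 0, 0, 0.25, 0, 0, 0, 0, 0, 0, 0.25, 0, 0, 0, 0, 0, 0, 0.25, 0, 0, 0, 0, 0, 0, 0.25]}}

```text
clock: 9.42
eef_pos: [575.4, -196.0, 328.1]
tcp_rot: [-3.141, -0.001, 2.656]
contact_force: [-0.1, -0.0, -3.8]
opening: 0.351
```

Run:
```python
from h import *
q=sense();print(q["eef_pos"],q["opening"],q["contact_force"])
s=snap("side","s8.png");w=snap("wrist","w8.png")
b=cv2.resize(w["color"],(480,360));b=np.vstack([b,np.zeros((240,480,3),np.uint8)])
a=cv2.resize(s["color"][190:440,258:391],(320,600),interpolation=cv2.INTER_CUBIC)
cv2.imwrite("pics/c8.png",np.hstack([a,b]))
```

```text
[ 575.4329204  -195.9887581   328.12559102] 0.3506305476155839 [-0.07166563 -0.00409905 -3.83475982]
```

View pics/c8.png

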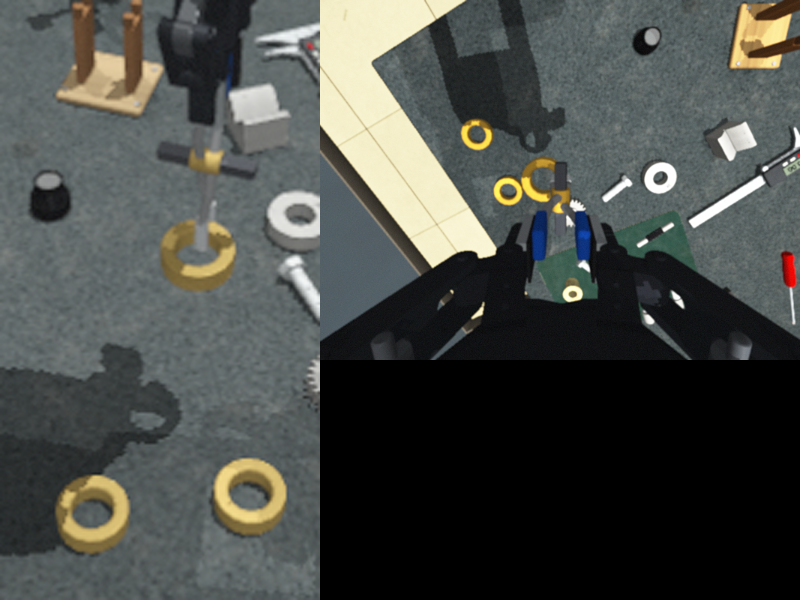

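The ring is held level in the tongs (side crop (198,255)), about 14 cm up, and the other rings have not moved. The opening crept from 0.356 to 0.351, so I'll hold a second and check for slip.

>>> {"op": "drive_tool", "data": {"targets": [0, 0, 0, 0, 0, 0, 0.25, 0, 0, 0, 0, 0, 0, 0.25, 0, 0, 0, 0, 0, 0, 0.25, 0, 0, 0, 0, 0, 0, 0.25, 0, 0, 0, 0, 0, 0, 0.25, 0, 0, 0, 0, 0, 0, 0.25, 0, 0, 0, 0, 0, 0, 0.25, 0, 0, 0, 0, 0, 0, 0.25, 0, 0, 0, 0, 0, 0, 0.25, 0, 0, 0, 0, 0, 0, 0.25, 0, 0, 0, 0, 0, 0, 0.25, 0, 0, 0, 0, 0, 0, 0.25]}}

```text
clock: 10.52
eef_pos: [575.6, -196.1, 328.9]
tcp_rot: [3.142, 0.0, 2.656]
contact_force: [-0.7, 1.2, -2.1]
opening: 0.354
```

Run:
```python
from h import *
q=sense();print(q["eef_pos"],q["opening"],q["contact_force"])
snap("side","s9.png");snap("wrist","w9.png")
for n in("s8","s9","w8","w9"):
    f=load(n+".png");m=cv2.inRange(cv2.cvtColor(f["color"],cv2.COLOR_BGR2HSV),(18,90,70),(32,255,255))
    if n[0]=="s": m[:,:310]=0;m[:,370:]=0;m[:260]=0;m[325:]=0
    else: m[:200]=0;m[280:]=0;m[:,262:]=m[:,262:]; m[:,:265]=0;m[:,330:]=0
    print(n,cv2.boundingRect(m),cv2.countNonZero(m))
```

```text
[ 575.63893598 -196.06248429  328.89481527] 0.35365789496054906 [-0.69791961  1.19007452 -2.09534295]
s8 (325, 260, 31, 51) 560
s9 (325, 260, 31, 51) 562
w8 (265, 209, 65, 71) 1905
w9 (265, 209, 65, 71) 1906
```

No slip: the image is unchanged over one second and the opening reading only shows noise. Handing in.

```bash
python3 -c "
from rig import sign_off
print(sign_off())"
```

```text
the job is handed in; nothing more can be done
None
```

The job is done and handed in: the leftmost brass ring is held about 14 cm above the bench in the smaller tongs from the wooden stand, still squeezed with 28 N. One prong went down through the bore and the other outside the rim before I squeezed. It took about 10.5 s of the 48 s, using 11 pictures.

**Last checks:**
- **Grip:** over a 1 s hold, the ring's position in the side and wrist images did not change. The opening stayed at about 0.35, and the 0.351 to 0.356 spread is reading noise.
- **Load:** the wrist read between -2.1 and -3.8 N, against about 2.6 N for tongs and ring together.
- **Other things:** in the last images the other brass rings, the loupe, the stand, the V-block and the rest looked undisturbed. I judged this by eye and did not measure them again.

**Disagreements:**
- **Arm position:** it sat up to about 3 mm from the commanded position, so I corrected from the camera views.
- **Contact force:** about 5 N upward showed at the first grasp and at the squeeze, well under the 40 N limit. It was gone once the arm lifted.

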